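Sort centrifuge adapter sleeves on a stepped gauge pin

ROBOT

A 7-joint arm with a two-finger parallel gripper is mounted at the origin on the work surface. World frame = base frame: x ahead of the robot, y to its left, z up, the work surface at z = 0. Lengths are in m, angles in rad, forces in N, time in s.
With the tool pointing down it reaches from about 0.4 to 0.875 m from the base axis. Payload 4.4 kg.
Tool frame: the origin (TCP) lies midway between the tips of the shut fingers; the grasp point (between the pads) lies 19 mm behind it (robot.grip_depth is the distance from the TCP to the grasp point, in m); z points along the fingers, y is the direction in which the jaws open and shut (so a half turn about z gives the same grasp; the last joint's range is limited). The gripper opens to 85 mm and grips with 20 to 120 N. Pads are 22 mm wide; open, the fingers measure 114 mm over their backs; the gripper's body (76 mm by 85 mm) begins 54 mm behind the grasp point. The pads swing forward as they close: fully open they stand 13 mm farther back than shut.
Start: joints at [-0.066, 0.628, 0.038, 1.517, -0.027, 0.996, -0.02], TCP at [0.65, 0, 0.2] pointing down, gripper open.
Joint ranges: [-3.06, 3.06], [-0.37, 2.12], [-1.25, 1.32], [0.18, 2.47], [-1.1, 4.24], [0.23, 1.98], [-2.94, 2.94]. Speed limits (rad/s): [2.57, 2.57, 3.14, 3.14, 3.14, 3.14, 3.14].

INTERFACE

Orientations are given as a unit quaternion [x, y, z, w].
In Python, from plant import telemetry, viewer, order, robot gives the robot as it stands. The module is installed in compiled form; this text tells all that it offers.
- The arm moves only by the tool drive_tool, never from a script. Its argument "motion" is a list of rows, each a list of 4 numbers: the shift along the world's x, y, z in m, then the turn about the world's z in degrees. A call has 1 to 12 rows; each row shifts and turns the pose as measured when the row begins; what a row does not reach is not made up. A row lasts 1/12 s, in which the tool goes at most 41.7 mm and 7.16 degrees, less where a joint would pass 70% of its speed; a pose out of reach is approached as far as the arm can. A call is refused whole if a number of a shift passes 0.0417 or a number of a turn 7.16, either way. A call with a gripper value outside its range is refused whole. "claw" is the opening, from 0 (shut) to 1 (fully open), set as the call begins (left out, the last holds). The fingers move at their own pace and stop on an object; "force" is the grip in N (left out, the last holds). Time passes only in rows, so rows that do not move let the fingers close. It gives the time, the measured TCP pose, the force and the opening at its end, in the units of the state.
- telemetry.read_state(): the state, without advancing time (a new reading comes with each control period).
- viewer.read_camera(name): name is "scene" or "side" or "wrist"; returns the picture (400x640x3 uint8, red, green, blue); there is no depth.
- viewer.camera_info(name): a dict with "intrinsics" (3x3 intrinsics, pixels), "distortion" ([k1, k2, p1, p2, k3] as OpenCV has them; the pictures are not rectified), "xyz" and "attitude" of the camera in the world; the wrist camera has in their place "tool_from_camera" (4x4, takes a point from camera to tool coordinates, whose origin is the TCP and whose axes are the flange's). Camera axes: x right, y up, looking along -z (the intrinsics and any distortion apply to the point x, -y, -z); pixel columns grow to the right and rows downward; lengths in m; the calibration is good to about 2 mm. A picture is of the moment at which its call begins: read the wrist's pose just before it. camera_info takes no time and is no camera call.
- order.finish_job(): hands the job in, once; it reports no verdict.
The state is a dict: "time": time; "joint_positions": joint angles; "joint_velocities": joint speeds; "effort": joint torques, N m; "ee_pos": TCP position; "tool_rot": TCP orientation; "contact_force": force on the tool from outside, world axes, zero at the start; "torque": the same for the moment, N m; "grip_width": opening from 0.0 (shut) to 1.0 (fully open).
Only numpy, scipy, OpenCV 4.12 (cv2) and the standard library are available. Lean on these libraries where they do the work, as an engineer would, in place of code of your own. Each camera call takes 0.05 s, during which the arm holds its last target. There are 200 camera calls.

TASK

Two look-alike grey adapter sleeves stand on the bench: check them on the steel gauge pin one at a time, slipping the sleeve over the pin and letting go so that it drops as far as it will go, then putting it away before you try the next. A sleeve that goes fully home onto the gauge's base is good and belongs upright on the floor of the square white tray; one that hangs up on the pin's step, clear of the base, is a reject and belongs upright on the floor of the round steel dish. Never drop a sleeve from a height, and leave the pots, caps and jar where they stand.

Things in the scene. Friction and masses are not known exactly. Their poses are not given: they have to be found in the camera images.
- sleeve_1: a grey plastic adapter sleeve standing upright, a plain tube of outer diameter 40 and height 46, with an open mouth of diameter 22 on top, about 60 g. Origin: centre of its underside, z up along its axis. One of the two has a bore of 29 in its lower 24 mm and fits the gauge, the other is 22 all through; only the gauge tells which
- sleeve_2: a grey plastic adapter sleeve standing upright, a plain tube of outer diameter 40 and height 46, with an open mouth of diameter 22 on top, about 60 g. Origin: centre of its underside, z up along its axis. It looks the same as the other sleeve; only the gauge tells which is good
- gauge_seat (a point): steel gauge fixed to the bench: base disc (diameter 80, 12 thick) with an upright stepped pin. Point on the pin axis at the base's top face. Above it the pin is 25 in diameter to 16.5 mm, narrows over a step until 19 mm up, is 19 in diameter to 55 mm, then tapers to 8 at its tip, 66 mm up. A good sleeve rests with its underside on this face, a reject about 18 mm above it
- tray: square white open tray, fixed, 150 x 150 outside, 25 high, walls and floor 4 thick, for good sleeves. Origin: centre of its underside, x and y along its sides
- dish: round steel dish, fixed, outer diameter 148 at the foot and 156 at the rim, 30 high, wall 3, floor 4 thick, for rejects. Origin: centre of its underside
- pot_1: white sample pot with a blue lid, diameter 39, height 64, bystander. Origin: centre of its underside
- pot_2: white sample pot with an orange lid, diameter 39, height 64, bystander. Origin: centre of its underside
- cap_1: blue screw cap lying flat, diameter 35, height 13, bystander. Origin: centre of its underside
- cap_2: orange screw cap lying flat, diameter 35, height 13, bystander. Origin: centre of its underside
- jar: amber glass jar with a white lid, diameter 54, height 75, bystander. Origin: centre of its underside
Mind the look-alikes: they are no part of the job. Leave any green look-alike of the sleeve_2 alone.

How it is judged:
By the outcome, as a careful person would: the job done as asked, in the order asked, and still so for the second after the job is handed in, with the robot touching nothing.
It also fails if it takes over 70 s, if anything falls off the work surface, if the arm or the gripper's body presses on something with over 40 N, if the wrist force passes 120 N, or if a joint passes its speed limit or range.

## Working session

There is one attempt and no reset: what is moved stays moved. The work goes in short steps, Python scripts to look and compute and a tool call to move; the robot and the scene stay as the last step left them, time stands still between calls to the robot, and variables do not carry over. Pictures are saved under pics/ and viewed, about 8 in all and at most 12, crops included, and the job is handed in when it is done.

Besides the shell and the picture viewer there is one more tool, called after "Emit:" by a JSON object that holds its "method" and its "body", one argument or row to a line. drive_tool: Moves the arm, as the interface text tells. Its arguments: {"type":"object","properties":{"motion":{"type":"array"},"claw":{"type":"number"},"force":{"type":"number"}},"required":["motion"]}

```bash
mkdir -p pics; cat > h.py <<'E'
import numpy as np, cv2
from scipy.spatial.transform import Rotation as R
from plant import telemetry, viewer, order, robot
def snap(n,f):
    s=telemetry.read_state(); im=viewer.read_camera(n); cv2.imwrite('pics/'+f,im[:,:,::-1]); return s,im
def cam(n,s=None):
    c=viewer.camera_info(n)
    if n=='wrist':
        T=np.array(c['tool_from_camera']); Q=R.from_quat(s['tool_rot']).as_matrix()
        return c,Q@T[:3,3]+np.array(s['ee_pos']),Q@T[:3,:3]
    a=np.array(c['attitude']); M=R.from_quat(a).as_matrix() if a.size==4 else a
    return c,np.array(c['xyz']),M
def cast(n,uv,z,s=None):
    c,p,M=cam(n,s)
    u=cv2.undistortPoints(np.array(uv,float).reshape(-1,1,2),np.array(c['intrinsics']),np.array(c['distortion'])).reshape(-1,2)
    d=np.c_[u[:,0],-u[:,1],-np.ones(len(u))]@M.T
    return p+d*((z-p[2])/d[:,2])[:,None]
def proj(n,P,s=None):
    c,p,M=cam(n,s); q=(np.array(P,float).reshape(-1,3)-p)@M; q=q*[1,-1,-1]
    return cv2.projectPoints(q,np.zeros(3),np.zeros(3),np.array(c['intrinsics']),np.array(c['distortion']))[0].reshape(-1,2)
E
python3 - <<'E'
from h import *
for n in('scene','side','wrist'):
    s,_=snap(n,n+'0.png'); print(n,viewer.camera_info(n))
print(s)
a=[cv2.imread(f'pics/{n}0.png') for n in('scene','side')]
cv2.imwrite('pics/a.png',cv2.resize(np.vstack(a),(640,800))[:,:])
E
```

```text
scene {'intrinsics': array([[410.60871435,   0.        , 317.69536665],
       [  0.        , 410.60871435, 203.02785115],
       [  0.        ,   0.        ,   1.        ]]), 'distortion': array([-0.06570273,  0.        ,  0.        ,  0.        ,  0.        ]), 'xyz': array([0.8044048 , 0.45030527, 0.72414977]), 'attitude': array([0.08123729, 0.30740153, 0.91517281, 0.24771662])}
side {'intrinsics': array([[362.02902078,   0.        , 320.89199882],
       [  0.        , 362.02902078, 194.01328529],
       [  0.        ,   0.        ,   1.        ]]), 'distortion': array([-0.01598978,  0.        ,  0.        ,  0.        ,  0.        ]), 'xyz': array([ 0.50793688, -0.55055573,  0.71730821]), 'attitude': array([ 0.33570262, -0.00914739, -0.02262211,  0.94165191])}
wrist {'intrinsics': array([[308.85887493,   0.        , 318.29209718],
       [  0.        , 308.85887493, 198.42559252],
       [  0.        ,   0.        ,   1.        ]]), 'distortion': array([-0.01933221,  0.        ,  0.        ,  0.        ,  0.        ]), 'tool_from_camera': array([[-9.47654749e-05,  9.49245630e-01
[... 326 characters left out ...]
itions': array([-0.06578316,  0.62920966,  0.03844455,  1.51824519, -0.02700907,
        0.99634176, -0.02003685]), 'joint_velocities': array([-0.00219012, -0.00288382, -0.00094737, -0.0021348 ,  0.00117636,
       -0.00010721, -0.00131317]), 'effort': array([ 3.65140630e-03, -5.64529252e+01,  1.23032581e+00, -1.93971133e+01,
        1.11524854e-02,  5.46943455e-03, -1.37002465e-05]), 'ee_pos': array([6.49388657e-01, 2.28205465e-05, 1.98716898e-01]), 'tool_rot': array([ 7.07127013e-01,  7.07086046e-01, -5.98547113e-04, -5.93798791e-04]), 'contact_force': array([-0.34624295,  0.20443971, -0.56502932]), 'torque': array([-0.02868988, -0.02315497, -0.03655129]), 'grip_width': 0.9997659915301446}
```

View pics/scene0.png

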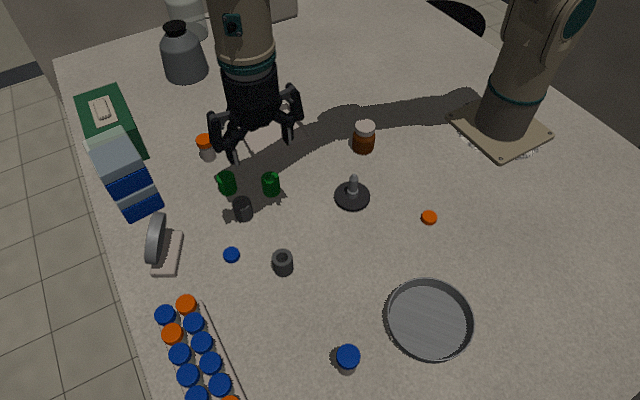

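View pics/side0.png

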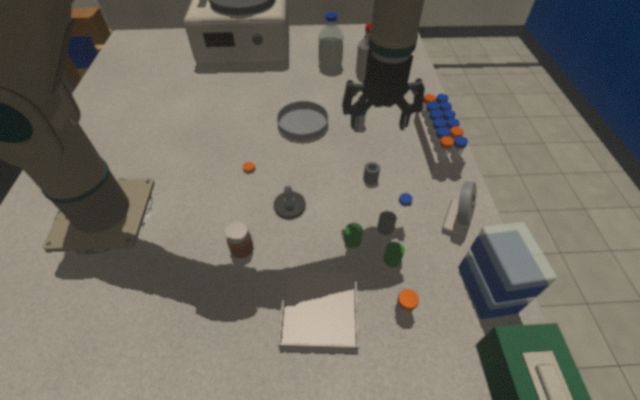

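The scene view shows sleeves at about (243,209) and (283,262), green decoys at (228,183) and (271,184), the gauge at (352,195) and the dish at (429,320). The side view shows the tray at (319,320).

```bash
python3 - <<'E'
from h import *
np.set_printoptions(precision=4,suppress=True)
print('A,B scene',cast('scene',[(242,203),(282,257)],.046))
print('A,B side',cast('side',[(387,215),(372,166)],.046))
print('gauge base scene',cast('scene',[(352,195)],.012),'tip',cast('scene',[(353,176)],.078))
print('gauge side',cast('side',[(290,204)],.012),'tip',cast('side',[(288,189)],.078))
print('dish rim scene',cast('scene',[(429,318)],.03),'side',cast('side',[(303,120)],.03))
print('tray bottom corners',cast('side',[(280,348),(357,350)],.025),cast('side',[(284,301),(355,288)],.025))
print('green',cast('scene',[(228,176),(271,176)],.046),'side',cast('side',[(353,225),(395,244)],.046))
print('pots',cast('side',[(408,297)],.064),cast('scene',[(348,355)],.064),'cap',cast('scene',[(232,254),(429,216)],.013),'jar',cast('scene',[(365,128)],.075))
E
```

```text
A,B scene [[ 0.6841 -0.0733  0.046 ]
 [ 0.6709  0.0825  0.046 ]]
A,B side [[ 0.6841 -0.0719  0.046 ]
 [ 0.6711  0.0834  0.046 ]]
gauge base scene [[0.4592 0.0031 0.012 ]] tip [[0.462  0.0035 0.078 ]]
gauge side [[ 0.46   -0.0032  0.012 ]] tip [[ 0.4597 -0.0105  0.078 ]]
dish rim scene [[0.5011 0.3144 0.03  ]] side [[0.4978 0.2938 0.03  ]]
tray bottom corners [[ 0.4441 -0.3469  0.025 ]
 [ 0.585  -0.3572  0.025 ]] [[ 0.4501 -0.257   0.025 ]
 [ 0.5943 -0.2363  0.025 ]]
green [[ 0.6806 -0.1571  0.046 ]
 [ 0.5993 -0.1092  0.046 ]] side [[ 0.6035 -0.0957  0.046 ]
 [ 0.6888 -0.1493  0.046 ]]
pots [[ 0.6879 -0.2771  0.064 ]] [[0.666  0.3034 0.064 ]] cap [[0.7476 0.0083 0.013 ]
 [0.3492 0.1343 0.013 ]] jar [[ 0.3562 -0.107   0.075 ]]
```

View pics/wrist0.png

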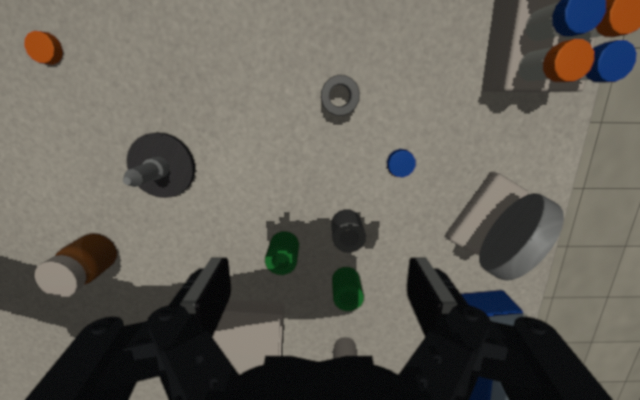

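```bash
python3 - <<'E'
from h import *
np.set_printoptions(precision=4,suppress=True)
s=telemetry.read_state()
print(cast('wrist',[(340,92),(349,223)],.046,s),cast('wrist',[(160,163)],.011,s),cast('wrist',[(131,178)],.078,s),cast('wrist',[(282,320)],.025,s))
E
```

```text
[[ 0.6708  0.0859  0.046 ]
 [ 0.6842 -0.0565  0.046 ]] [[0.4589 0.0062 0.011 ]] [[0.4626 0.005  0.078 ]] [[ 0.5991 -0.2097  0.025 ]]
```

Emit:
{"method": "drive_tool", "body": {
  "motion": [
    [0.011,0.04,0],
    [0.011,0.04,-0.02],
    [0,0.003,-0.03],
    [0,0,0],
    [0,0,0]
  ]
}}

```text
invalid input at $.motion[0]: expected 4 numbers
```

Emit:
{"method": "drive_tool", "body": {
  "motion": [
    [0.011,0.04,0,0],
    [0.011,0.04,-0.02,0],
    [0,0.003,-0.03,0],
    [0,0,0,0],
    [0,0,0,0]
  ]
}}

```text
time: 0.57
ee_pos: [0.6726, 0.0837, 0.1479]
tool_rot: [0.709, 0.705, -0.0, 0.0]
contact_force: [1.2, -0.2, 1.2]
grip_width: 0.999
```

```bash
python3 - <<'E'
from h import *
np.set_printoptions(precision=4,suppress=True)
s,im=snap('wrist','w1.png'); print(s['ee_pos'],proj('wrist',[[.671,.083,.046]],s))
E
```

```text
[0.6726 0.0837 0.1479] [[316.8143 188.8364]]
```

View pics/w1.png

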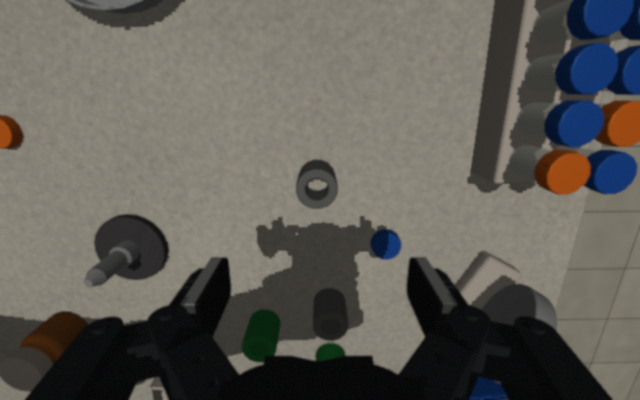

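Sleeve top is at (317,186), which agrees with the prediction. The gauge base is at (131,245) with its tip at (93,276).

```bash
python3 - <<'E'
from h import *
np.set_printoptions(precision=4,suppress=True)
s=telemetry.read_state()
print(cast('wrist',[(317,186)],.046,s),cast('wrist',[(131,245)],.011,s),cast('wrist',[(93,276)],.078,s))
E
```

```text
[[0.6701 0.0849 0.046 ]] [[0.4592 0.0067 0.011 ]] [[0.4629 0.009  0.078 ]]
```

Emit:
{"method": "drive_tool", "body": {
  "motion": [
    [-0.001,0,-0.035,0],
    [0,0,-0.035,0],
    [0,0,-0.035,0],
    [0,0,-0.03,0],
    [0,0,0,0]
  ]
}}

```text
time: 1.03
ee_pos: [0.6779, 0.0758, 0.0191]
tool_rot: [0.712, 0.702, 0.004, 0.007]
contact_force: [-1.4, 0.1, -0.8]
grip_width: 0.998
```

Emit:
{"method": "drive_tool", "body": {
  "motion": [
    [0,0,0,0],
    [0,0,0,0],
    [0,0,0,0],
    [0,0,0,0],
    [0,0,0,0],
    [0,0,0,0],
    [0,0,0,0],
    [0,0,0,0]
  ],
  "claw": 0,
  "force": 30
}}

```text
time: 1.7
ee_pos: [0.6865, 0.0723, 0.0327]
tool_rot: [0.714, 0.7, 0.011, 0.013]
contact_force: [0.4, -0.9, 0.6]
grip_width: -0.001
```

```bash
python3 - <<'E'
from h import *
np.set_printoptions(precision=4,suppress=True)
s,im=snap('wrist','w2.png'); s2,im2=snap('scene','s2.png'); print(s,s2['ee_pos'],s2['time'])
cv2.imwrite('pics/c2.png',np.hstack([im[:,:,::-1][:,120:520],cv2.resize(im2[:,:,::-1][100:300,180:380],(400,400))]))
E
```

```text
{'time': 1.7, 'joint_positions': array([-0.1715,  0.8616,  0.0375,  1.5581, -0.0312,  0.6894, -0.1423]), 'joint_velocities': array([-0.0019, -0.0124, -0.0007, -0.0044,  0.0001,  0.0019, -0.002 ]), 'effort': array([  0.0483, -63.1924,   1.621 , -15.4288,   0.0338,  -0.1517,
        -0.    ]), 'ee_pos': array([0.6865, 0.0723, 0.0327]), 'tool_rot': array([0.7135, 0.7004, 0.0108, 0.0132]), 'contact_force': array([ 0.4393, -0.9144,  0.5958]), 'torque': array([ 0.016 , -0.0208, -0.0023]), 'grip_width': -0.0011622501906316599} [0.6866 0.0723 0.0327] 1.75
```

View pics/c2.png

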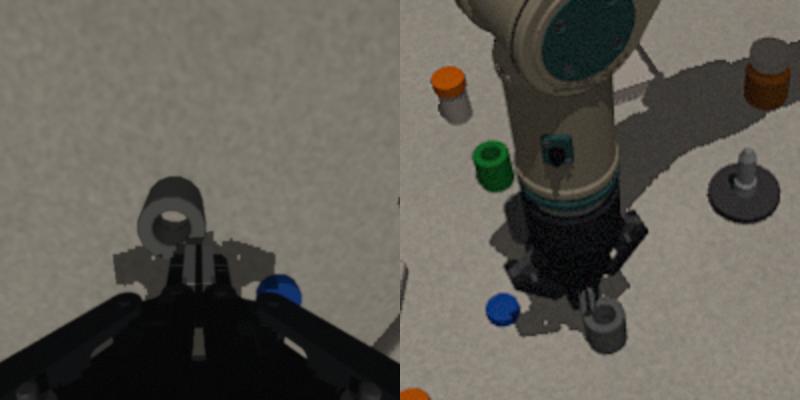

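Emit:
{"method": "drive_tool", "body": {
  "motion": [
    [0,0,0,0],
    [0,0,0,0]
  ]
}}

```text
time: 1.97
ee_pos: [0.686, 0.0724, 0.0322]
tool_rot: [0.713, 0.701, 0.01, 0.013]
contact_force: [0.1, -0.4, -0.5]
grip_width: -0.001
```

Emit:
{"method": "drive_tool", "body": {
  "motion": [
    [0,-0.005,0.02,0],
    [0,0,0.03,0],
    [0,0,0.03,0]
  ]
}}

```text
time: 2.22
ee_pos: [0.6786, 0.0672, 0.1053]
tool_rot: [0.713, 0.701, 0.004, 0.007]
contact_force: [0.6, -0.1, -0.0]
grip_width: -0.004
```

Emit:
{"method": "drive_tool", "body": {
  "motion": [
    [0,0,0,0],
    [0,0,0,0],
    [0,0,0,0],
    [0,0,0,0]
  ],
  "claw": 1
}}

```text
time: 2.55
ee_pos: [0.6827, 0.0674, 0.1115]
tool_rot: [0.713, 0.701, 0.008, 0.011]
contact_force: [0.4, 0.5, 0.6]
grip_width: 0.567
```

```bash
python3 - <<'E'
from h import *
s,im=snap('wrist','w3.png'); print(s['ee_pos'],R.from_quat(s['tool_rot']).as_matrix().round(3),s['joint_velocities'])
E
```

```text
[0.6826617  0.06743374 0.11147344] [[ 0.017  1.     0.026]
 [ 1.    -0.017 -0.004]
 [-0.004  0.026 -1.   ]] [-4.74388955e-04  4.90946107e-03 -3.14685700e-05  2.57484094e-03
  1.40796447e-03 -4.74509691e-03 -3.09887680e-04]
```

View pics/w3.png

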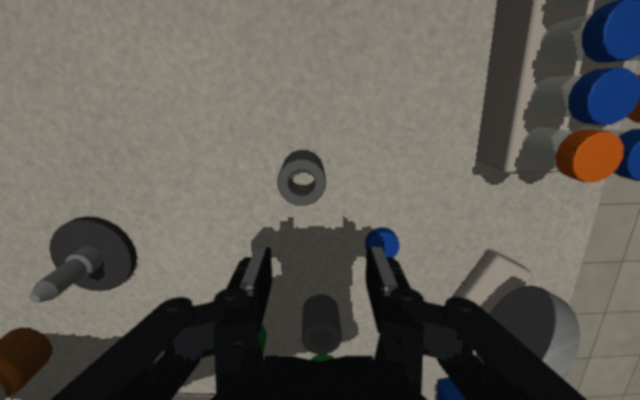

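The sleeve is upright with its ring at (301,180). The fast descent drifted sideways and the jaws squeezed past it, so I'll go slower and check before closing.

```bash
python3 - <<'E'
from h import *
np.set_printoptions(precision=4,suppress=True)
s=telemetry.read_state()
print(cast('wrist',[(301,180)],.046,s),cast('wrist',[(93,253)],.012,s),cast('wrist',[(41,292)],.078,s),cast('scene',[(282.5,255)],.046))
E
```

```text
[[0.6705 0.0851 0.046 ]] [[0.4615 0.0066 0.012 ]] [[0.4643 0.008  0.078 ]] [[0.6681 0.0791 0.046 ]]
```

Emit:
{"method": "drive_tool", "body": {
  "motion": [
    [-0.008,0.012,0,0],
    [-0.006,0.01,0,0],
    [0,0,0,0],
    [0,0,0,0],
    [0,0,0,0]
  ]
}}

```text
time: 3.02
ee_pos: [0.6637, 0.0933, 0.1072]
tool_rot: [0.712, 0.702, 0.005, 0.008]
contact_force: [-1.1, -0.2, 0.4]
grip_width: 1.003
```

Emit:
{"method": "drive_tool", "body": {
  "motion": [
    [0.002,-0.002,-0.01,0],
    [0.002,-0.003,-0.015,0],
    [0.002,-0.002,-0.015,0],
    [0,0,-0.01,0],
    [0,0,-0.005,0],
    [0,0,-0.002,0],
    [0,0,0,0],
    [0,0,0,0]
  ]
}}

```text
time: 3.68
ee_pos: [0.6708, 0.0841, 0.0451]
tool_rot: [0.713, 0.701, 0.005, 0.009]
contact_force: [0.8, 0.4, 1.0]
grip_width: 0.998
```

Emit:
{"method": "drive_tool", "body": {
  "motion": [
    [0,0,-0.006,0],
    [0,0.001,-0.008,0],
    [0,0,-0.008,0],
    [0,0,-0.005,0],
    [0,0,-0.003,0],
    [0,0,0,0],
    [0,0,0,0]
  ]
}}

```text
time: 4.27
ee_pos: [0.672, 0.086, 0.0137]
tool_rot: [0.713, 0.701, 0.006, 0.009]
contact_force: [0.5, 1.0, -0.4]
grip_width: 0.996
```

Emit:
{"method": "drive_tool", "body": {
  "motion": [
    [-0.001,-0.001,0,0],
    [0,0,0,0],
    [0,0,0,0],
    [0,0,0,0],
    [0,0,0,0],
    [0,0,0,0],
    [0,0,0,0]
  ],
  "claw": 0,
  "force": 30
}}

```text
time: 4.85
ee_pos: [0.6611, 0.0855, 0.0165]
tool_rot: [0.713, 0.701, -0.001, 0.003]
contact_force: [-6.7, 0.4, 7.0]
grip_width: 0.003
```

```bash
python3 - <<'E'
from h import *
np.set_printoptions(precision=4,suppress=True)
s,im=snap('wrist','w4.png'); s2,im2=snap('scene','s4.png'); print(s['ee_pos'],s2['ee_pos'],s2['grip_width'],s2['contact_force'])
cv2.imwrite('pics/c4.png',np.hstack([im[:,:,::-1][:,120:520],cv2.resize(im2[:,:,::-1][180:300,220:340],(400,400))]))
E
```

```text
[0.6611 0.0855 0.0165] [0.6615 0.0855 0.0166] 0.0014597036183666885 [-11.1159   0.0971  16.8019]
```

View pics/c4.png

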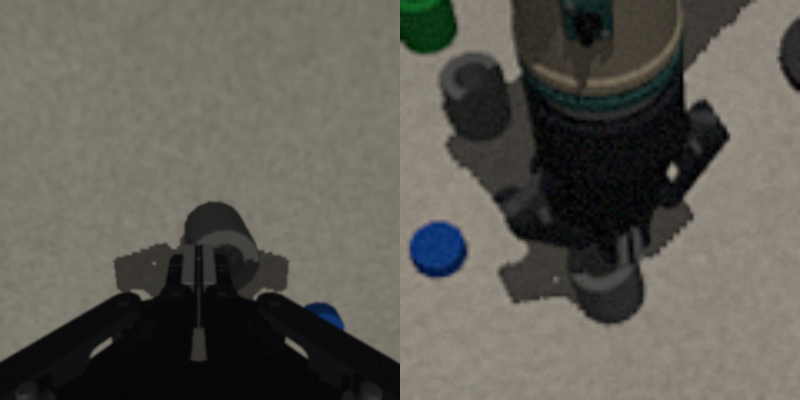

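```bash
python3 - <<'E'
from h import *
np.set_printoptions(precision=4,suppress=True)
s=telemetry.read_state();e=s['ee_pos'];Q=R.from_quat(s['tool_rot']).as_matrix()
print('tcp px wrist',proj('wrist',[e,e-Q[:,2]*.019],s),'scene',proj('scene',[e,e-Q[:,2]*.019]))
print('now far base',cast('wrist',[(333,203)],0,s),'right ring edge',cast('wrist',[(379,265)],.046,s))
print('scene near base',cast('scene',[(220+608/3.333,180+322/3.333)],0), 'ring near edge',cast('scene',[(220+605/3.333,180+289/3.333)],.046))
print(robot.__dict__ if hasattr(robot,'__dict__') else dir(robot))
im=cv2.imread('pics/w4.png');im3=cv2.imread('pics/s4.png')
a=cv2.resize(im[180:330,220:420],(400,300),interpolation=2);b=cv2.resize(im3[220:290,260:350],(400,300),interpolation=2)
o=np.hstack([a,b]).astype(float);cv2.imwrite('pics/c5.png',np.clip(255*(o/255)**.5,0,255))
E
```

```text
tcp px wrist [[318.4284 234.7062]
 [318.386  249.0959]] scene [[288.0427 263.5515]
 [287.4825 258.7584]]
now far base [[0.6715 0.1003 0.    ]] right ring edge [[0.694  0.0809 0.046 ]]
scene near base [[0.4791 0.2156 0.    ]] ring near edge [[0.4888 0.2132 0.046 ]]
{}[ WARN:0@0.811] global loadsave.cpp:1063 imwrite_ Unsupported depth image for selected encoder is fallbacked to CV_8U.
```

View pics/c5.png

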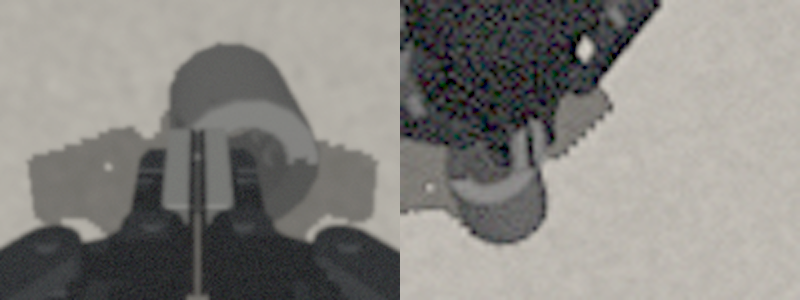

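```bash
python3 - <<'E'
from h import *
np.set_printoptions(precision=4,suppress=True)
s=telemetry.read_state();e=s['ee_pos'];Q=R.from_quat(s['tool_rot']).as_matrix()
for dx in(-.011,0,.011):
  for z in (0,-.01,-.02,-.03,-.04): print(dx,z,proj('wrist',[e+Q@[dx,0,z]],s)[0],end='  ')
  print()
# open fingertips as in w1 (232,258)/(415,258): open half ~.0425
for hw in(.0425,.05): 
  for z in(-.013,-.03,-.045): print(hw,z,[proj('wrist',[e+Q@[.011,sg*hw,z]],s)[0] for sg in(1,-1)])
# z of ring from two-view triangulation of sleeve A, and gauge from wrist0
E
```

```text
-0.011 0 [318.4274 250.5765]  -0.011 -0.01 [318.4065 258.4659]  -0.011 -0.02 [318.3834 267.2007]  -0.011 -0.03 [318.3576 276.9233]  -0.011 -0.04 [318.3287 287.8099]  
0 0 [318.4284 234.7062]  0 -0.01 [318.4071 241.9258]  0 -0.02 [318.3835 249.9361]  0 -0.03 [318.3572 258.8739]  0 -0.04 [318.3276 268.9091]  
0.011 0 [318.4293 218.2406]  0.011 -0.01 [318.4077 224.7297]  0.011 -0.02 [318.3837 231.9455]  0.011 -0.03 [318.3568 240.0167]  0.011 -0.04 [318.3265 249.1043]  
0.0425 -0.013 [array([392.9993, 226.8247]), array([243.8595, 226.7367])]
0.0425 -0.03 [array([400.463 , 240.0138]), array([236.3203, 239.9057])]
0.0425 -0.045 [array([408.4084, 254.0649]), array([228.2956, 253.933 ])]
0.05 -0.013 [array([406.1315, 226.8201]), array([230.7492, 226.7167])]
0.05 -0.03 [array([414.9086, 240.0014]), array([221.9013, 239.8743])]
0.05 -0.045 [array([424.2494, 254.0411]), array([212.4867, 253.8862])]
```

Emit:
{"method": "drive_tool", "body": {
  "motion": [
    [0,0,0.005,0],
    [0,0,0.015,0],
    [0,0,0.02,0],
    [0,0,0.015,0],
    [0,0,0.005,0],
    [0,0,0,0],
    [0,0,0,0]
  ]
}}

```text
time: 5.53
ee_pos: [0.6609, 0.0859, 0.0807]
tool_rot: [0.713, 0.702, -0.0, 0.003]
contact_force: [0.6, -0.6, 0.2]
grip_width: -0.002
```

Emit:
{"method": "drive_tool", "body": {
  "motion": [
    [0,0,0,0],
    [0,0,0,0],
    [0,0,0,0],
    [0,0,0,0],
    [0,0,0,0],
    [0,0,0,0]
  ],
  "claw": 1
}}

```text
time: 6.03
ee_pos: [0.6585, 0.0854, 0.0765]
tool_rot: [0.713, 0.702, -0.003, 0.001]
contact_force: [-0.2, 0.7, -0.1]
grip_width: 0.847
```

```bash
python3 - <<'E'
from h import *
np.set_printoptions(precision=4,suppress=True)
s,im=snap('wrist','w6.png');print(s['ee_pos'],s['tool_rot'])
s2,im2=snap('scene','s6.png')
a=cv2.resize(im2[190:290,230:330],(400,400),interpolation=2)
o=np.hstack([im[:,120:520],a])[:,:,::-1];cv2.imwrite('pics/c6.png',(255*(o/255)**.6).astype(np.uint8))
E
```

```text
[0.6585 0.0854 0.0765] [ 0.7125  0.7017 -0.0027  0.0013]
```

View pics/c6.png

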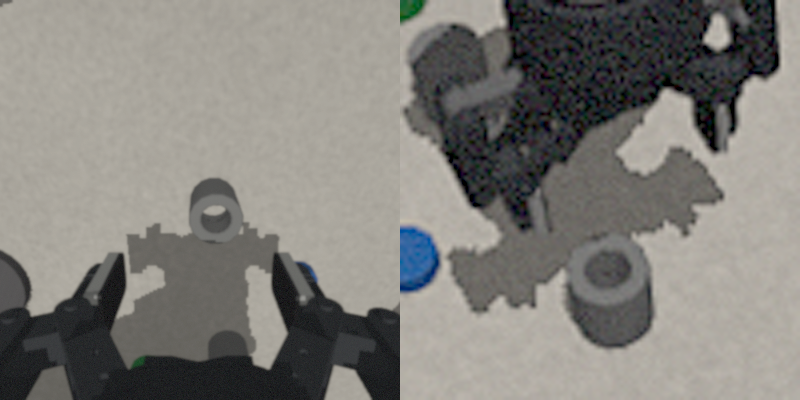

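The sleeve stands upright with its ring at wrist (336,217). The fingertips show at scene (265,249) and (311,227), so I'll check where the real fingertips are.

```bash
python3 - <<'E'
from h import *
np.set_printoptions(precision=4,suppress=True)
s=telemetry.read_state();e=np.array(s['ee_pos']);Q=R.from_quat(s['tool_rot']).as_matrix()
print('sleeve',cast('wrist',[(336,217)],.046,s),'scene',cast('scene',[(230+209/4,190+274/4)],.046),'base far wrist',cast('wrist',[(334,179)],0,s))
for hw in(.0375,):
  for z in(-.01,-.025,-.04):
    P=[e+Q@[x,sg*hw,z] for sg in(1,-1) for x in(0,.011)]
    print(z,'scene',proj('scene',P).ravel(),'wrist',proj('wrist',P,s).ravel())
E
```

```text
sleeve [[0.6711 0.0847 0.046 ]] scene [[0.672  0.0856 0.046 ]] base far wrist [[0.6717 0.1004 0.    ]]
-0.01 scene [268.402  252.9814 271.0573 257.7019 305.3477 235.5267 308.2102 239.9828] wrist [381.9537 241.9312 383.1993 224.7435 254.9076 241.8462 253.665  224.6683]
-0.025 scene [267.5533 248.7134 270.2461 253.4809 305.1274 231.0917 308.0351 235.5873] wrist [387.2819 254.2743 388.7544 235.8706 249.5145 254.1732 248.0442 235.7808]
-0.04 scene [266.6765 244.2987 269.4077 249.1134 304.9    226.5094 307.8542 231.0445] wrist [393.5855 268.8867 395.3527 249.0958 243.1349 268.7649 241.3686 248.9868]
```

Both views put the real fingertips about 30 mm behind the reported TCP, so I'd been closing on the rim. I'll descend to about z = -0.02 reported, watching force.

Emit:
{"method": "drive_tool", "body": {
  "motion": [
    [0.003,0,-0.01,0],
    [0.004,0,-0.012,0],
    [0.003,0,-0.012,0],
    [0.001,0,-0.01,0],
    [0,0,-0.008,0],
    [0,0,-0.006,0],
    [0,0,-0.003,0],
    [0,0,0,0],
    [0,0,0,0]
  ]
}}

```text
time: 6.88
ee_pos: [0.6691, 0.0851, 0.0061]
tool_rot: [0.713, 0.702, -0.004, 0.0]
contact_force: [-0.9, 0.2, 0.9]
grip_width: 0.997
```

Emit:
{"method": "drive_tool", "body": {
  "motion": [
    [0.001,0,-0.006,0],
    [0.001,0,-0.006,0],
    [0,0,-0.005,0],
    [0,0,-0.004,0],
    [0,0,-0.002,0],
    [0,0,0,0],
    [0,0,0,0]
  ]
}}

```text
time: 7.47
ee_pos: [0.6725, 0.0854, -0.0177]
tool_rot: [0.713, 0.702, -0.003, 0.001]
contact_force: [-1.1, -0.4, 0.4]
grip_width: 0.997
```

Emit:
{"method": "drive_tool", "body": {
  "motion": [
    [-0.001,0,-0.002,0],
    [0,0,0,0],
    [0,0,0,0],
    [0,0,0,0],
    [0,0,0,0],
    [0,0,0,0],
    [0,0,0,0],
    [0,0,0,0]
  ],
  "claw": 0,
  "force": 30
}}

```text
time: 8.13
ee_pos: [0.6719, 0.0855, -0.019]
tool_rot: [0.712, 0.702, -0.002, 0.001]
contact_force: [-0.1, 0.6, 0.4]
grip_width: 0.445
```

Emit:
{"method": "drive_tool", "body": {
  "motion": [
    [0,0,0.01,0],
    [0,0,0.02,0],
    [0,0,0.025,0],
    [-0.01,-0.005,0.02,0],
    [-0.02,-0.012,0.015,0],
    [-0.025,-0.018,0.005,0],
    [-0.025,-0.018,0,0],
    [-0.025,-0.018,0,0],
    [-0.025,-0.018,0,0],
    [-0.025,-0.018,0,0],
    [-0.02,-0.012,0,0],
    [-0.012,-0.006,0,0]
  ]
}}

```text
time: 9.13
ee_pos: [0.4814, -0.0397, 0.0882]
tool_rot: [0.711, 0.704, 0.003, 0.005]
contact_force: [0.2, 0.5, -1.0]
grip_width: 0.458
```

Emit:
{"method": "drive_tool", "body": {
  "motion": [
    [-0.008,-0.005,0,0],
    [-0.003,0,0,0],
    [0,0,0,0],
    [0,0,0,0]
  ]
}}

```text
time: 9.47
ee_pos: [0.4687, -0.0469, 0.0907]
tool_rot: [0.712, 0.702, 0.004, 0.006]
contact_force: [-0.4, -0.2, -0.5]
grip_width: 0.454
```

```bash
python3 - <<'E'
from h import *
np.set_printoptions(precision=4,suppress=True)
s,im=snap('wrist','w7.png');print(s['ee_pos'])
s2,im2=snap('scene','s7.png')
print(proj('wrist',[[.46,.004,.012],[.46,.004,.078]],s),proj('scene',[[.46,.004,.012],[.46,.004,.078]]))
a=cv2.resize(im2[150:250,300:400],(400,400),interpolation=2)
o=np.hstack([im[:,120:520],a])[:,:,::-1];cv2.imwrite('pics/c7.png',(255*(o/255)**.6).astype(np.uint8))
E
```

```text
[ 0.4687 -0.0469  0.0907]
[[305.5637 135.9722]
 [302.661  149.6489]] [[351.9395 195.4163]
 [353.9288 175.7944]]
```

View pics/c7.png

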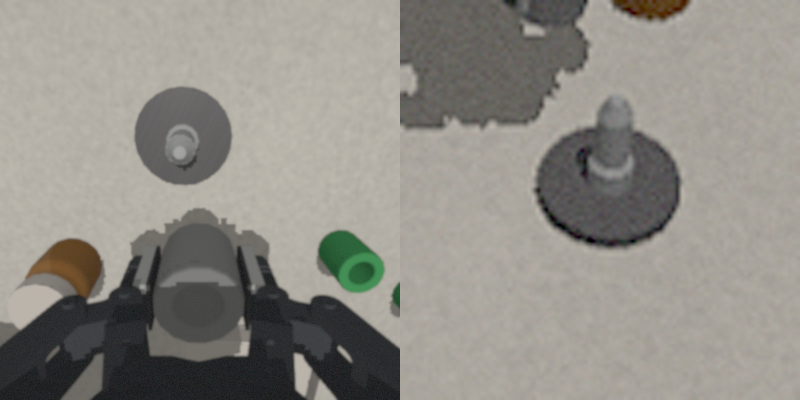

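Gauge base is centred at wrist (303,136) with its tip at (299,153), putting the axis near (0.459, 0.0035). Sleeve is held centred.

Emit:
{"method": "drive_tool", "body": {
  "motion": [
    [-0.002,0.01,0,0],
    [-0.003,0.012,0,0],
    [-0.003,0.012,0,0],
    [-0.001,0.008,0,0],
    [0,0.004,0,0],
    [0,0.002,0,0],
    [0,0,0,0],
    [0,0,0,0]
  ]
}}

```text
time: 10.23
ee_pos: [0.4637, 0.01, 0.0897]
tool_rot: [0.709, 0.705, 0.006, 0.007]
contact_force: [-1.0, -0.2, -0.3]
grip_width: 0.453
```

Emit:
{"method": "drive_tool", "body": {
  "motion": [
    [-0.002,-0.002,0,0],
    [-0.002,-0.002,-0.003,0],
    [-0.001,-0.001,-0.003,0],
    [0,0,-0.002,0],
    [0,0,0,0],
    [0,0,0,0]
  ]
}}

```text
time: 10.73
ee_pos: [0.4581, 0.0017, 0.0807]
tool_rot: [0.711, 0.703, 0.005, 0.007]
contact_force: [-0.3, 0.3, -0.1]
grip_width: 0.448
```

Emit:
{"method": "drive_tool", "body": {
  "motion": [
    [0.001,0.002,-0.005,0],
    [0,0,-0.006,0],
    [0,0,-0.006,0],
    [0,0,-0.005,0],
    [0,0,-0.003,0],
    [0,0,0,0]
  ]
}}

```text
time: 11.23
ee_pos: [0.4594, 0.004, 0.0527]
tool_rot: [0.711, 0.703, 0.005, 0.007]
contact_force: [0.3, 0.3, -0.9]
grip_width: 0.45
```

```bash
python3 - <<'E'
from h import *
s=telemetry.read_state();print(s['ee_pos'],s['contact_force'],s['torque'],R.from_quat(s['tool_rot']).as_matrix()[:,2])
E
```

```text
[0.45943135 0.0039714  0.05267594] [ 0.28068768  0.34178846 -0.89765229] [ 0.02707085 -0.02781867 -0.02736772] [ 0.01706035 -0.00270547 -0.9998508 ]
```

Emit:
{"method": "drive_tool", "body": {
  "motion": [
    [0,0,-0.004,0],
    [0,0,-0.005,0],
    [0,0,-0.004,0],
    [0,0,-0.002,0],
    [0,0,0,0]
  ]
}}

```text
time: 11.65
ee_pos: [0.4594, 0.004, 0.0358]
tool_rot: [0.711, 0.703, 0.005, 0.007]
contact_force: [-0.3, -0.7, -0.1]
grip_width: 0.446
```

Emit:
{"method": "drive_tool", "body": {
  "motion": [
    [0,0,-0.004,0],
    [0,0,-0.005,0],
    [0,0,-0.005,0],
    [0,0,-0.003,0],
    [0,0,-0.001,0],
    [0,0,0,0],
    [0,0,0,0]
  ]
}}

```text
time: 12.23
ee_pos: [0.4593, 0.0041, 0.0157]
tool_rot: [0.711, 0.703, 0.005, 0.007]
contact_force: [0.6, -0.3, 0.2]
grip_width: 0.448
```

Emit:
{"method": "drive_tool", "body": {
  "motion": [
    [0,0,-0.002,0],
    [0,0,-0.002,0],
    [0,0,0,0],
    [0,0,0,0]
  ]
}}

```text
time: 12.57
ee_pos: [0.4587, 0.0044, 0.0121]
tool_rot: [0.71, 0.704, 0.004, 0.006]
contact_force: [0.1, 0.2, -1.1]
grip_width: 0.454
```

Emit:
{"method": "drive_tool", "body": {
  "motion": [
    [0,0,0,0],
    [0,0,0,0],
    [0,0,0,0],
    [0,0,0,0],
    [0,0,0,0],
    [0,0,0,0],
    [0,0,0,0],
    [0,0,0,0]
  ],
  "claw": 1
}}

```text
time: 13.23
ee_pos: [0.4595, 0.0044, 0.0128]
tool_rot: [0.711, 0.703, 0.005, 0.007]
contact_force: [-0.7, -0.5, -0.3]
grip_width: 1.0
```

```bash
python3 - <<'E'
from h import *
np.set_printoptions(precision=1,suppress=True)
s,im=snap('wrist','w8.png')
s2,im2=snap('side','s8.png');s3,im3=snap('scene','s9.png')
t=np.linspace(0,2*np.pi,60);c=np.array([.459,.004])
for zt in(.058,.076):
    P=np.c_[c[0]+.02*np.cos(t),c[1]+.02*np.sin(t),0*t+zt];q=proj('wrist',P,s);print(zt,'ring bbox',q.min(0),q.max(0),'scene',proj('scene',P).min(0),proj('scene',P).max(0),'scene base',proj('scene',[[c[0],c[1]+.02,zt-.046]]))
a=cv2.resize(im3[145:245,305:405],(400,400),interpolation=2)
o=np.hstack([im[:,120:520],a])[:,:,::-1];cv2.imwrite('pics/c8.png',(255*(o/255)**.6).astype(np.uint8))
E
```

```text
0.058 ring bbox [277.4 238. ] [360.3 310. ] scene [344.3 174.7] [363.2 189.1] scene base [[357.3 201.5]]
0.076 ring bbox [272.7 257.4] [366.3 336.3] scene [344.7 169.1] [363.9 183.6] scene base [[358.  196.4]]
```

View pics/c8.png

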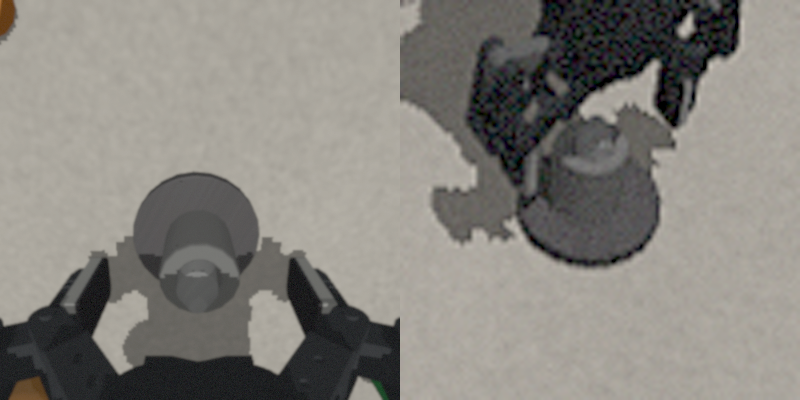

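Ring spans wrist columns 279–360 and rows 244–312, which matches a top at z = 0.058. The first sleeve is fully home on the base, so it is good and goes to the tray.

Emit:
{"method": "drive_tool", "body": {
  "motion": [
    [0,0,-0.004,0],
    [0,0,-0.006,0],
    [0,0,-0.005,0],
    [0,0,-0.003,0],
    [0,0,0,0],
    [0,0,0,0]
  ]
}}

```text
time: 13.88
ee_pos: [0.46, 0.0045, -0.0057]
tool_rot: [0.711, 0.703, 0.006, 0.007]
contact_force: [0.4, -0.4, 0.2]
grip_width: 0.997
```

```bash
python3 - <<'E'
from h import *
np.set_printoptions(precision=4,suppress=True)
im=cv2.imread('pics/s8.png');h=cv2.cvtColor(im,cv2.COLOR_BGR2HSV)
print('px',im[320,320],im[320,250],im[370,320])
m=((im.min(2)>im[320,320].min()-25)).astype(np.uint8);m[:270]=0;m[:, :260]=0;m[:,375:]=0;m[365:]=0
n,l,st,c=cv2.connectedComponentsWithStats(m);k=1+np.argmax(st[1:,4]);print(st[k])
cs=max(cv2.findContours((l==k).astype(np.uint8),0,2)[0],key=cv2.contourArea)
ap=cv2.approxPolyDP(cs,4,True).reshape(-1,2);print(ap.tolist());print(cast('side',ap,.025));print(cast('side',ap,.004))
E
```

```text
px [168 185 195] [64 72 75] [130 145 151]
[ 282  281   73   65 4385]
[[288, 281], [282, 343], [354, 345], [352, 283]]
[[ 0.4577 -0.2143  0.025 ]
 [ 0.4476 -0.3381  0.025 ]
 [ 0.5804 -0.3481  0.025 ]
 [ 0.5894 -0.225   0.025 ]]
[[ 0.4562 -0.2041  0.004 ]
 [ 0.4458 -0.3317  0.004 ]
 [ 0.5826 -0.342   0.004 ]
 [ 0.5918 -0.2151  0.004 ]]
```

Emit:
{"method": "drive_tool", "body": {
  "motion": [
    [0,0,0,0],
    [0,0,0,0],
    [0,0,0,0],
    [0,0,0,0],
    [0,0,0,0],
    [0,0,0,0],
    [0,0,0,0]
  ],
  "claw": 0
}}

```text
time: 14.47
ee_pos: [0.4602, 0.0044, -0.0046]
tool_rot: [0.711, 0.703, 0.005, 0.008]
contact_force: [0.6, -0.0, -0.1]
grip_width: 0.453
```

Emit:
{"method": "drive_tool", "body": {
  "motion": [
    [0,0,0.008,0],
    [0,0,0.015,0],
    [0,0,0.02,0],
    [0,0,0.02,0],
    [0,0,0.018,0],
    [0,0,0.01,0],
    [0,0,0.003,0],
    [0,0,0,0],
    [0,0,0,0]
  ]
}}

```text
time: 15.22
ee_pos: [0.4584, 0.0042, 0.0962]
tool_rot: [0.71, 0.704, 0.004, 0.008]
contact_force: [-0.7, -0.4, 0.4]
grip_width: 0.455
```

Emit:
{"method": "drive_tool", "body": {
  "motion": [
    [0.004,-0.01,0,0],
    [0.005,-0.02,0,0],
    [0.006,-0.028,0,0],
    [0.006,-0.03,0,0],
    [0.006,-0.03,0,0],
    [0.006,-0.03,0,0],
    [0.006,-0.03,0,0],
    [0.005,-0.028,0,0],
    [0.004,-0.02,0,0],
    [0.003,-0.012,0,0],
    [0,-0.006,0,0],
    [0,0,0,0]
  ]
}}

```text
time: 16.22
ee_pos: [0.5025, -0.2598, 0.0846]
tool_rot: [0.71, 0.705, -0.001, 0.0]
contact_force: [-0.5, 0.2, 0.4]
grip_width: 0.454
```

Emit:
{"method": "drive_tool", "body": {
  "motion": [
    [0,0,0,0],
    [0,0,0,0]
  ]
}}

```text
time: 16.38
ee_pos: [0.501, -0.259, 0.0832]
tool_rot: [0.71, 0.705, -0.002, -0.001]
contact_force: [0.3, 0.5, -1.0]
grip_width: 0.448
```

```bash
python3 - <<'E'
from h import *
np.set_printoptions(precision=4,suppress=True)
s,im=snap('wrist','w10.png');e=np.array(s['ee_pos']);print(e,s['tool_rot'],s['time'])
g=im.min(2);m=(g>150).astype(np.uint8)
print(np.percentile(g,[10,50,90,98]))
n,l,st,c=cv2.connectedComponentsWithStats(m)
for k in 1+np.argsort(-st[1:,4])[:4]: print(st[k],c[k])
print(proj('wrist',[[.519+a,-.273+b,.025] for a,b in((-.07,-.07),(-.07,.07),(.07,.07),(.07,-.07))],s))
E
```

```text
[ 0.501  -0.259   0.0832] [ 0.7095  0.7047 -0.0018 -0.0013] 16.3833
[ 10. 111. 118. 126.]
[[260.9316 293.1943]
 [248.5478 133.0688]
 [436.8707 131.9789]
 [418.7823 292.6971]]
```

```bash
python3 - <<'E'
from h import *
np.set_printoptions(precision=4,suppress=True)
im=cv2.imread('pics/w10.png');s=telemetry.read_state()
g=cv2.medianBlur(im,7).min(2);
for u in(250,280,400,430): print(u,g[100:300:8,u].tolist())
for v in(160,190,220): print(v,g[v,180:480:10].tolist())
m=(g>121).astype(np.uint8)
n,l,st,c=cv2.connectedComponentsWithStats(m)
for k in 1+np.argsort(-st[1:,4])[:4]: print(st[k],c[k])
E
```

```text
250 [113, 113, 112, 112, 112, 111, 115, 121, 118, 117, 120, 119, 116, 117, 117, 117, 119, 117, 105, 76, 49, 12, 8, 10, 11]
280 [118, 118, 111, 84, 131, 130, 128, 127, 126, 125, 125, 124, 123, 123, 123, 122, 122, 58, 51, 26, 16, 30, 34, 31, 30]
400 [115, 116, 115, 107, 60, 126, 126, 125, 125, 123, 123, 123, 122, 123, 122, 122, 122, 122, 122, 121, 122, 122, 122, 66, 12]
430 [114, 113, 113, 103, 75, 122, 124, 115, 94, 61, 47, 46, 48, 51, 75, 109, 115, 116, 115, 116, 115, 115, 114, 114, 116]
160 [112, 116, 115, 115, 118, 114, 117, 119, 112, 126, 126, 127, 127, 127, 127, 127, 127, 127, 126, 126, 126, 125, 125, 124, 124, 112, 70, 116, 112, 111]
190 [114, 116, 114, 112, 116, 115, 115, 119, 112, 124, 124, 124, 124, 124, 124, 124, 124, 124, 123, 123, 123, 123, 123, 122, 122, 46, 115, 116, 114, 117]
220 [114, 113, 116, 116, 115, 118, 116, 117, 111, 123, 122, 121, 71, 53, 51, 54, 96, 120, 122, 122, 122, 122, 122, 122, 88, 109, 117, 117, 114, 115]
[  261   127   172   150 15074] [344.5283 178.4659]
[437 273   2   2   4] [437.5 273.5]
[300  97   1   3   3] [300.  98.]
```

The tray floor edges match the prediction, so its centre is about (0.519, -0.273).

Emit:
{"method": "drive_tool", "body": {
  "motion": [
    [0.004,-0.003,-0.006,0],
    [0.005,-0.004,-0.012,0],
    [0.004,-0.003,-0.014,0],
    [0.002,-0.002,-0.014,0],
    [0,0,-0.01,0],
    [0,0,-0.006,0],
    [0,0,-0.003,0],
    [0,0,0,0],
    [0,0,0,0]
  ]
}}

```text
time: 17.18
ee_pos: [0.5172, -0.2658, 0.0091]
tool_rot: [0.706, 0.708, -0.002, -0.004]
contact_force: [0.4, 0.2, -0.1]
grip_width: 0.456
```

Emit:
{"method": "drive_tool", "body": {
  "motion": [
    [0,0,-0.004,0],
    [0,0,-0.005,0],
    [0,0,-0.004,0],
    [0,0,-0.002,0],
    [0,0,0,0],
    [0,0,0,0]
  ]
}}

```text
time: 17.68
ee_pos: [0.5181, -0.2664, -0.0057]
tool_rot: [0.706, 0.708, -0.001, -0.002]
contact_force: [0.1, -0.1, -0.3]
grip_width: 0.454
```

Underside should be at about 0.011, with the floor at 0.004. I'll lower until contact.

Emit:
{"method": "drive_tool", "body": {
  "motion": [
    [0,0,-0.002,0],
    [0,0,-0.002,0],
    [0,0,-0.001,0],
    [0,0,0,0],
    [0,0,0,0]
  ]
}}

```text
time: 18.1
ee_pos: [0.5185, -0.2667, -0.0107]
tool_rot: [0.707, 0.708, -0.001, -0.002]
contact_force: [-0.7, 0.5, -0.6]
grip_width: 0.456
```

Emit:
{"method": "drive_tool", "body": {
  "motion": [
    [0,0,-0.001,0],
    [0,0,-0.001,0],
    [0,0,0,0]
  ]
}}

```text
time: 18.35
ee_pos: [0.5187, -0.2668, -0.0126]
tool_rot: [0.707, 0.708, -0.001, -0.001]
contact_force: [-0.3, 0.6, -0.5]
grip_width: 0.452
```

Emit:
{"method": "drive_tool", "body": {
  "motion": [
    [0,0,0,0],
    [0,0,0,0],
    [0,0,0,0],
    [0,0,0,0],
    [0,0,0,0]
  ],
  "claw": 1
}}

```text
time: 18.77
ee_pos: [0.519, -0.2668, -0.0124]
tool_rot: [0.706, 0.708, -0.001, -0.001]
contact_force: [-0.0, -0.4, 0.3]
grip_width: 0.998
```

Emit:
{"method": "drive_tool", "body": {
  "motion": [
    [0,0,0.006,0],
    [0,0,0.012,0],
    [0,0,0.02,0],
    [0,0,0.025,0],
    [0,0,0.025,0],
    [0,0,0.015,0],
    [0,0,0.005,0],
    [0,0,0,0]
  ]
}}

```text
time: 19.43
ee_pos: [0.5183, -0.2659, 0.1054]
tool_rot: [0.706, 0.708, -0.001, -0.001]
contact_force: [-0.4, 0.2, -0.3]
grip_width: 1.001
```

Emit:
{"method": "drive_tool", "body": {
  "motion": [
    [0.01,0.01,0,0],
    [0.02,0.02,0,0],
    [0.025,0.028,0,0],
    [0.025,0.03,0,0],
    [0.025,0.03,0,0],
    [0.022,0.025,0,0],
    [0.015,0.02,0,0],
    [0.008,0.012,0,0],
    [0.003,0.003,0,0],
    [0,0,0,0],
    [0,0,0,0]
  ],
  "claw": 0.8
}}

```text
time: 20.35
ee_pos: [0.6726, -0.0685, 0.0941]
tool_rot: [0.706, 0.708, -0.004, -0.009]
contact_force: [1.1, -0.2, -0.2]
grip_width: 0.799
```

```bash
python3 - <<'E'
from h import *
np.set_printoptions(precision=4,suppress=True)
s,im=snap('wrist','w11.png');print(s['ee_pos'],s['time'],s['tool_rot'])
q=proj('wrist',[[.684,-.071,.046],[.684,-.053,0]],s);print(q)
g=cv2.medianBlur(im,3).min(2);u,v=q[0].astype(int)
print('col',v-60,g[v-60:v+60:3,u].tolist());
for d in(-6,0,6): print('row',v+d,u-45,g[v+d,u-45:u+45:3].tolist())
E
```

```text
[ 0.6726 -0.0685  0.0941] 20.35 [ 0.706   0.7082 -0.0044 -0.0088]
[[334.4883 211.639 ]
 [333.3501 174.7809]]
col 151 [120, 119, 118, 119, 118, 118, 124, 126, 123, 86, 39, 39, 40, 40, 56, 73, 74, 75, 122, 119, 49, 39, 39, 39, 39, 40, 53, 71, 72, 64, 53, 53, 52, 53, 53, 52, 52, 28, 7, 8]
row 205 289 [121, 119, 119, 120, 120, 120, 118, 105, 51, 72, 73, 73, 72, 94, 116, 122, 123, 107, 69, 68, 73, 73, 72, 83, 121, 124, 123, 121, 119, 122]
row 211 289 [118, 116, 118, 118, 121, 120, 119, 99, 70, 72, 71, 56, 35, 38, 44, 49, 41, 37, 34, 31, 55, 71, 71, 69, 103, 119, 119, 120, 120, 121]
row 217 289 [116, 118, 119, 118, 123, 119, 115, 87, 71, 72, 70, 38, 34, 37, 39, 39, 38, 38, 36, 33, 44, 71, 72, 70, 99, 115, 113, 115, 119, 120]
```

```bash
python3 - <<'E'
from h import *
s=telemetry.read_state(); print(cast('wrist',[(335.5,216)],.046,s), R.from_quat(s['tool_rot']).as_matrix()[:,2])
E
```

```text
[[ 0.68450019 -0.07504523  0.046     ]] [-0.01895755  0.00608016 -0.9998018 ]
```

Emit:
{"method": "drive_tool", "body": {
  "motion": [
    [0.003,-0.001,-0.008,0],
    [0.004,-0.002,-0.014,0],
    [0.003,-0.002,-0.016,0],
    [0,0,-0.015,0],
    [0,0,-0.012,0],
    [0,0,-0.007,0],
    [0,0,-0.003,0],
    [0,0,0,0],
    [0,0,0,0]
  ]
}}

```text
time: 21.15
ee_pos: [0.6781, -0.0867, 0.0073]
tool_rot: [0.711, 0.704, -0.009, -0.009]
contact_force: [-0.1, 0.2, 0.7]
grip_width: 0.803
```

Emit:
{"method": "drive_tool", "body": {
  "motion": [
    [0.002,0.003,0,0],
    [0.003,0.004,0,0],
    [0.001,0.003,0,0],
    [0,0.001,0,0],
    [0,0,0,0],
    [0,0,0,0]
  ]
}}

```text
time: 21.65
ee_pos: [0.6876, -0.0731, 0.0107]
tool_rot: [0.71, 0.704, -0.007, -0.007]
contact_force: [-0.1, -0.6, -1.0]
grip_width: 0.799
```

Emit:
{"method": "drive_tool", "body": {
  "motion": [
    [-0.001,-0.001,-0.005,0],
    [-0.001,0,-0.007,0],
    [0,0,-0.007,0],
    [0,0,-0.005,0],
    [0,0,-0.003,0],
    [0,0,0,0],
    [0,0,0,0]
  ]
}}

```text
time: 22.23
ee_pos: [0.6843, -0.0749, -0.0199]
tool_rot: [0.71, 0.704, -0.008, -0.008]
contact_force: [-0.1, -0.3, -0.6]
grip_width: 0.801
```

Emit:
{"method": "drive_tool", "body": {
  "motion": [
    [0,0,0,0],
    [0,0,0,0],
    [0,0,0,0],
    [0,0,0,0],
    [0,0,0,0],
    [0,0,0,0]
  ],
  "claw": 0
}}

```text
time: 22.73
ee_pos: [0.6848, -0.0749, -0.0194]
tool_rot: [0.71, 0.704, -0.007, -0.007]
contact_force: [-0.2, 0.1, -0.9]
grip_width: 0.449
```

Emit:
{"method": "drive_tool", "body": {
  "motion": [
    [0,0,0.01,0],
    [0,0,0.02,0],
    [0,0,0.025,0],
    [0,0,0.025,0],
    [0,0,0.015,0],
    [0,0,0.005,0],
    [0,0,0,0],
    [0,0,0,0]
  ]
}}

```text
time: 23.4
ee_pos: [0.683, -0.0746, 0.0874]
tool_rot: [0.71, 0.704, -0.008, -0.008]
contact_force: [-0.6, -0.2, -0.6]
grip_width: 0.452
```

Emit:
{"method": "drive_tool", "body": {
  "motion": [
    [-0.015,0.005,0,0],
    [-0.025,0.008,0,0],
    [-0.03,0.01,0,0],
    [-0.03,0.01,0,0],
    [-0.03,0.01,0,0],
    [-0.028,0.01,0,0],
    [-0.02,0.008,0,0],
    [-0.012,0.005,0,0],
    [-0.006,0.002,0,0],
    [-0.002,0,0,0],
    [0,0,0,0],
    [0,0,0,0]
  ]
}}

```text
time: 24.4
ee_pos: [0.4686, -0.0068, 0.0772]
tool_rot: [0.711, 0.703, -0.013, -0.014]
contact_force: [0.3, -1.3, -0.5]
grip_width: 0.452
```

Emit:
{"method": "drive_tool", "body": {
  "motion": [
    [-0.002,0.002,0,0],
    [-0.003,0.003,0,0],
    [-0.002,0.003,0,0],
    [0,0.001,0,0],
    [0,0,0,0],
    [0,0,0,0]
  ]
}}

```text
time: 24.9
ee_pos: [0.4648, 0.0025, 0.0766]
tool_rot: [0.712, 0.702, -0.012, -0.013]
contact_force: [-0.1, 0.8, -1.4]
grip_width: 0.453
```

Emit:
{"method": "drive_tool", "body": {
  "motion": [
    [-0.003,0,-0.002,0],
    [-0.003,0.001,-0.003,0],
    [-0.001,0,-0.002,0],
    [0,0,0,0],
    [0,0,0,0]
  ]
}}

```text
time: 25.32
ee_pos: [0.4571, 0.0033, 0.0688]
tool_rot: [0.712, 0.702, -0.012, -0.013]
contact_force: [0.5, -0.2, -0.9]
grip_width: 0.45
```

Emit:
{"method": "drive_tool", "body": {
  "motion": [
    [0,0,-0.005,0],
    [0,0,-0.006,0],
    [0,0,-0.006,0],
    [0,0,-0.003,0],
    [0,0,0,0]
  ]
}}

```text
time: 25.73
ee_pos: [0.4573, 0.0032, 0.0466]
tool_rot: [0.712, 0.702, -0.012, -0.013]
contact_force: [0.2, 0.3, -0.9]
grip_width: 0.451
```

Emit:
{"method": "drive_tool", "body": {
  "motion": [
    [0,0,-0.004,0],
    [0,0,-0.005,0],
    [0,0,-0.004,0],
    [0,0,-0.002,0],
    [0,0,0,0]
  ]
}}

```text
time: 26.15
ee_pos: [0.4572, 0.0033, 0.0295]
tool_rot: [0.712, 0.702, -0.012, -0.013]
contact_force: [0.2, 0.1, -0.4]
grip_width: 0.453
```

Emit:
{"method": "drive_tool", "body": {
  "motion": [
    [0,0,-0.004,0],
    [0,0,-0.005,0],
    [0,0,-0.004,0],
    [0,0,-0.002,0],
    [0,0,0,0],
    [0,0,0,0]
  ]
}}

```text
time: 26.65
ee_pos: [0.4572, 0.0033, 0.0128]
tool_rot: [0.712, 0.702, -0.012, -0.013]
contact_force: [-0.4, 0.3, -0.5]
grip_width: 0.452
```

Emit:
{"method": "drive_tool", "body": {
  "motion": [
    [0,0,0,0],
    [0,0,0,0],
    [0,0,0,0],
    [0,0,0,0],
    [0,0,0,0],
    [0,0,0,0],
    [0,0,0,0],
    [0,0,0,0]
  ],
  "claw": 1
}}

```text
time: 27.32
ee_pos: [0.4583, 0.0035, 0.0137]
tool_rot: [0.712, 0.702, -0.011, -0.013]
contact_force: [0.3, 0.5, 0.5]
grip_width: 1.0
```

```bash
python3 - <<'E'
from h import *
np.set_printoptions(precision=1,suppress=True)
s,im=snap('wrist','w12.png');s3,im3=snap('scene','s12.png');print(s['ee_pos'])
t=np.linspace(0,2*np.pi,60);c=np.array([.459,.004])
for zt in(.058,.076):
    P=np.c_[c[0]+.02*np.cos(t),c[1]+.02*np.sin(t),0*t+zt];q=proj('wrist',P,s);print(zt,q.min(0),q.max(0))
g=cv2.medianBlur(im,3).min(2)
for u in(300,318,338): print(u,g[200:350:4,u].tolist())
for v in(250,265,280,295,310): print(v,g[v,250:390:4].tolist())
E
```

```text
[0.5 0.  0. ]
0.058 [275.5 234.8] [358.1 307. ]
0.076 [268.6 253.5] [361.8 332.7]
300 [45, 45, 44, 45, 42, 34, 37, 37, 37, 38, 38, 38, 38, 38, 42, 67, 70, 70, 70, 65, 74, 42, 43, 43, 41, 34, 27, 27, 28, 30, 30, 30, 33, 51, 54, 53, 54, 51]
318 [45, 45, 44, 45, 29, 37, 37, 38, 37, 38, 37, 38, 38, 39, 52, 70, 71, 70, 69, 84, 45, 43, 44, 44, 44, 45, 44, 35, 26, 28, 30, 31, 30, 44, 51, 52, 53, 53]
338 [44, 44, 44, 43, 43, 29, 33, 35, 35, 35, 35, 35, 35, 36, 35, 42, 68, 70, 70, 70, 67, 29, 26, 26, 25, 26, 28, 30, 31, 30, 30, 31, 49, 53, 51, 53, 54, 53]
250 [53, 52, 50, 43, 44, 42, 42, 43, 34, 34, 37, 38, 38, 38, 39, 38, 38, 37, 37, 38, 36, 36, 35, 35, 32, 31, 40, 43, 43, 43, 42, 43, 52, 117, 98]
265 [51, 52, 51, 52, 50, 21, 19, 34, 38, 54, 69, 70, 70, 70, 70, 70, 70, 70, 70, 70, 70, 70, 69, 62, 39, 30, 28, 18, 18, 19, 43, 55, 54, 53, 52]
280 [53, 53, 51, 51, 52, 49, 55, 70, 70, 69, 70, 58, 64, 79, 80, 47, 45, 45, 43, 42, 43, 52, 67, 67, 67, 66, 58, 35, 54, 54, 54, 54, 52, 52, 52]
295 [53, 57, 118, 118, 118, 78, 31, 33, 32, 30, 27, 27, 40, 42, 43, 45, 46, 44, 41, 41, 39, 26, 25, 30, 30, 30, 30, 30, 53, 52, 52, 54, 55, 53, 66]
310 [113, 113, 116, 119, 120, 117, 100, 30, 30, 30, 30, 30, 28, 27, 26, 31, 32, 27, 27, 26, 26, 29, 31, 30, 31, 31, 32, 52, 51, 51, 51, 50, 51, 53, 55]
```

The ring's far edge is at row 256 and its near edge at about row 330. That matches a top at 0.076 (253–333) and not 0.058 (235–307), so the second sleeve hangs on the step and is a reject.

Emit:
{"method": "drive_tool", "body": {
  "motion": [
    [0,0,-0.002,0],
    [0,0,0,0],
    [0,0,0,0],
    [0,0,0,0],
    [0,0,0,0],
    [0,0,0,0],
    [0,0,0,0]
  ],
  "claw": 0
}}

```text
time: 28.0
ee_pos: [0.4577, 0.0033, 0.0115]
tool_rot: [0.712, 0.702, -0.012, -0.013]
contact_force: [-0.4, 0.2, -1.0]
grip_width: 0.451
```

Emit:
{"method": "drive_tool", "body": {
  "motion": [
    [0,0,0.008,0],
    [0,0,0.015,0],
    [0,0,0.018,0],
    [0,0,0.015,0],
    [0,0,0.008,0],
    [0,0,0.003,0],
    [0,0,0,0],
    [0,0,0,0]
  ]
}}

```text
time: 28.67
ee_pos: [0.4572, 0.0034, 0.0827]
tool_rot: [0.712, 0.702, -0.012, -0.013]
contact_force: [0.0, -0.2, -1.5]
grip_width: 0.454
```

```bash
python3 - <<'E'
from h import *
np.set_printoptions(precision=4,suppress=True)
im=cv2.imread('pics/scene0.png');g=cv2.medianBlur(im,3).min(2).astype(int)
print('row320',g[320,370:490:3].tolist());print('col429',g[265:375:3,429].tolist())
print(cast('scene',[(386,318),(473,318),(429,278),(429,361)],.03))
im=cv2.imread('pics/side0.png');g=cv2.medianBlur(im,3).min(2).astype(int)
print('side row120',g[120,268:340:3].tolist());print('col303',g[92:150:2,303].tolist())
E
```

```text
row320 [122, 114, 119, 118, 96, 48, 86, 104, 106, 104, 105, 105, 104, 103, 105, 104, 103, 104, 103, 104, 103, 105, 103, 107, 106, 107, 106, 105, 102, 103, 102, 103, 39, 38, 39, 115, 117, 115, 120, 121]
col429 [116, 118, 119, 119, 109, 61, 64, 92, 106, 107, 105, 103, 107, 107, 105, 105, 106, 105, 103, 102, 105, 104, 106, 106, 102, 103, 102, 106, 105, 106, 103, 106, 38, 122, 122, 121, 120]
[[0.5665 0.2754 0.03  ]
 [0.4339 0.3549 0.03  ]
 [0.4513 0.2531 0.03  ]
 [0.5486 0.3731 0.03  ]]
side row120 [131, 133, 130, 102, 99, 121, 120, 120, 121, 120, 120, 120, 118, 118, 117, 117, 118, 118, 120, 104, 115, 130, 129, 127]
col303 [132, 132, 133, 132, 116, 70, 62, 61, 72, 111, 117, 118, 117, 117, 119, 120, 119, 121, 121, 121, 114, 88, 62, 60, 62, 79, 116, 132, 134]
```

Emit:
{"method": "drive_tool", "body": {
  "motion": [
    [0.002,0.012,0,0],
    [0.003,0.022,0,0],
    [0.005,0.03,0,0],
    [0.005,0.032,0,0],
    [0.005,0.032,0,0],
    [0.005,0.032,0,0],
    [0.005,0.032,0,0],
    [0.004,0.03,0,0],
    [0.003,0.025,0,0],
    [0.002,0.015,0,0],
    [0,0.008,0,0],
    [0,0.003,0,0]
  ]
}}

```text
time: 29.67
ee_pos: [0.4878, 0.2837, 0.0715]
tool_rot: [0.714, 0.699, -0.022, -0.017]
contact_force: [0.8, -0.7, -1.3]
grip_width: 0.451
```

Emit:
{"method": "drive_tool", "body": {
  "motion": [
    [0,0,0,0],
    [0,0,0,0],
    [0,0,0,0]
  ]
}}

```text
time: 29.92
ee_pos: [0.4864, 0.2808, 0.0698]
tool_rot: [0.715, 0.699, -0.025, -0.016]
contact_force: [0.4, 0.2, -0.6]
grip_width: 0.452
```

Emit:
{"method": "drive_tool", "body": {
  "motion": [
    [0.003,0.006,0,0],
    [0.004,0.009,-0.004,0],
    [0.003,0.008,-0.008,0],
    [0.001,0.005,-0.012,0],
    [0,0.002,-0.012,0],
    [0,0,-0.01,0],
    [0,0,-0.006,0],
    [0,0,-0.003,0],
    [0,0,0,0],
    [0,0,0,0]
  ]
}}

```text
time: 30.75
ee_pos: [0.4982, 0.3082, 0.0064]
tool_rot: [0.716, 0.697, -0.027, -0.016]
contact_force: [-0.3, 1.1, -1.3]
grip_width: 0.45
```

Emit:
{"method": "drive_tool", "body": {
  "motion": [
    [0,0.002,-0.003,0],
    [0,0.001,-0.005,0],
    [0,0,-0.004,0],
    [0,0,-0.002,0],
    [0,0,0,0],
    [0,0,0,0]
  ]
}}

```text
time: 31.25
ee_pos: [0.4992, 0.3116, -0.0076]
tool_rot: [0.717, 0.697, -0.026, -0.015]
contact_force: [-0.0, -0.1, -0.5]
grip_width: 0.452
```

Emit:
{"method": "drive_tool", "body": {
  "motion": [
    [0,0,-0.002,0],
    [0,0,-0.001,0],
    [0,0,0,0]
  ]
}}

```text
time: 31.5
ee_pos: [0.4996, 0.3117, -0.0104]
tool_rot: [0.717, 0.697, -0.026, -0.015]
contact_force: [-0.5, -0.9, -1.3]
grip_width: 0.454
```

Emit:
{"method": "drive_tool", "body": {
  "motion": [
    [0,0,-0.001,0],
    [0,0,-0.001,0],
    [0,0,-0.001,0],
    [0,0,0,0]
  ]
}}

```text
time: 31.83
ee_pos: [0.4999, 0.3117, -0.0127]
tool_rot: [0.717, 0.697, -0.026, -0.015]
contact_force: [0.5, -0.2, -0.4]
grip_width: 0.454
```

Emit:
{"method": "drive_tool", "body": {
  "motion": [
    [0,0,0,0],
    [0,0,0,0],
    [0,0,0,0],
    [0,0,0,0],
    [0,0,0,0]
  ],
  "claw": 0.9
}}

```text
time: 32.25
ee_pos: [0.5002, 0.3121, -0.0126]
tool_rot: [0.717, 0.697, -0.025, -0.015]
contact_force: [-0.4, -0.3, 1.0]
grip_width: 0.902
```

Emit:
{"method": "drive_tool", "body": {
  "motion": [
    [0,0,0.006,0],
    [0,0,0.012,0],
    [0,0,0.02,0],
    [0,0,0.025,0],
    [0,0,0.025,0],
    [0.01,-0.01,0.02,0],
    [0.01,-0.02,0.02,0],
    [0.01,-0.03,0.01,0],
    [0.01,-0.03,0,0],
    [0,-0.015,0,0],
    [0,0,0,0],
    [0,0,0,0]
  ]
}}

```text
time: 33.25
ee_pos: [0.5404, 0.2063, 0.1438]
tool_rot: [0.715, 0.699, -0.021, -0.014]
contact_force: [-0.9, 0.8, -0.0]
grip_width: 0.902
```

```bash
python3 - <<'E'
from h import *
s,im=snap('scene','sf.png');s2,im2=snap('side','df.png');s3,im3=snap('wrist','wf.png')
A=cv2.resize(im,(480,300));B=cv2.resize(im2[80:380,230:450],(300,409))
o=np.zeros((600,800,3),np.uint8);o[:300,:480]=A;o[:409,480:780]=B;o[300:600,:480]=cv2.resize(im3,(480,300))
cv2.imwrite('pics/f.png',(255*(o[:,:,::-1]/255)**.7).astype(np.uint8));print(s3['ee_pos'],s3['time'])
E
```

```text
[0.53985256 0.20751542 0.14332059] 33.35
```

View pics/f.png

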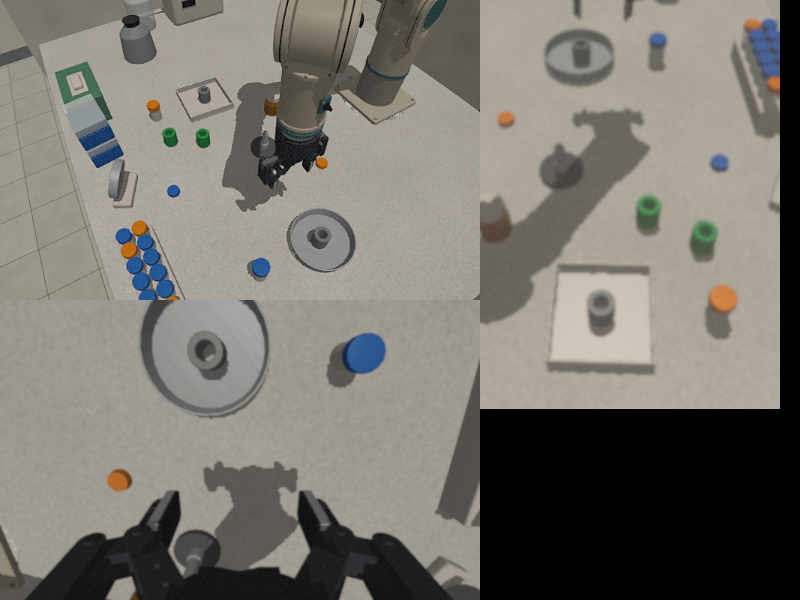

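The first sleeve stands upright in the tray, the second upright in the dish, and everything else is where it was.

```bash
python3 -c "
from plant import order; print(order.finish_job())"
```

```text
the job is handed in; nothing more can be done
None
```

Both sleeves were checked on the gauge one at a time and put away, and the job was handed in at about 33 s of the 70 s allowed.

- **Sleeve that started near (0.671, 0.085):** it went fully home. The wrist view put its top at about 58 mm, so it is good. It now stands on the tray floor.
- **Sleeve that started near (0.684, -0.075):** it hung on the step, with its top at about 76 mm, so it is a reject. It now stands on the dish floor.

**Last check:** the final scene, side and wrist pictures show both sleeves upright in the right containers. The pots, caps, jar and green look-alikes are in place, and the gripper is well clear of everything.

**What disagreed or went wrong:**
- **Missed grasps:** the first two attempts on the first sleeve failed. The real fingertips lie about 30 mm behind the reported tool point, so the jaws closed against the sleeve's rim. The second miss tipped the sleeve slightly, with up to about 17 N of contact force. It stood upright in the same place afterwards, and I set the tool lower from then on.
- **Tool tilt:** the tool gained a tilt of about 3° along the way, which did not affect either placement.
- **Release height:** I saw no contact force when setting the sleeves down in the tray and dish. They were released at an estimated 1 to 2 mm above the floor.

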